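Set the heat lamp over the pizza and lock its boom

ROBOT

A 6-joint arm with a two-finger parallel gripper is mounted at the origin on the work surface. World frame = base frame: x ahead of the robot, y to its left, z up, the work surface at z = 0. Lengths are in mm, angles in rad, forces in N, time in s.
With the tool pointing down it reaches from about 275 to 750 mm from the base axis. Payload 10.2 kg.
Tool frame: the origin (TCP) lies midway between the tips of the shut fingers; the grasp point (between the pads) lies bot.grasp_offset behind it (bot.grasp_offset is the distance from the TCP to the grasp point, in mm); z points along the fingers, y is the direction in which the jaws open and shut (so a half turn about z gives the same grasp; the last joint's range is limited). The gripper opens to 85 mm and grips with 20 to 120 N. Pads are 22 mm wide; open, the fingers measure 114 mm over their backs; the gripper's body (76 mm by 85 mm) begins 54 mm behind the grasp point. The pads swing forward as they close: fully open they stand 13 mm farther back than shut.
Start: joints at [1.046, 0.313, 1.498, -0, 1.331, -0.223], TCP at [156.063, 501.274, 197.494] pointing down, gripper open.
Joint ranges: [-2.94, 2.94], [-0.97, 2.17], [0.19, 2.56], [-1.23, 4.37], [0.02, 3.11], [-2.88, 2.88]. Speed limits (rad/s): [2.39, 2.39, 3.01, 3.14, 3.14, 3.14].

INTERFACE

Orientations are given as a 3x3 rotation matrix whose columns are the frame's x, y, z axes.
In Python, from plant import bot gives the robot as it stands.
- The arm moves only by the shell command python3 -m inch 'ROWS'. ROWS is JSON, a list of rows, each a list of 7 numbers: the finger opening in cm, from 0 to 8.54, then the shift along the tool's x, y, z in cm, then the turn, a rotation vector about the tool's x, y, z in rad. In form: [[gripper, tx, ty, tz, wx, wy, wz], ...]. A call has exactly 8 rows; each row shifts and turns the commanded pose from where the row before left it, along the tool's axes as they then stand; what a row does not reach is not made up. A row lasts 1/10 s, in which the tool goes at most 50 mm and 8.59 degrees, less where a joint would pass 70% of its speed; a pose out of reach is approached as far as the arm can. A call is refused whole if a number of a shift passes 5 or a number of a turn 0.15, either way. A call with a gripper value outside its range is refused whole. The fingers move at their own pace and stop on an object; the grip force is fixed at half the most. Time passes only in rows, so rows that do not move let the fingers close, or fill a call up. It gives the time, the measured TCP pose, the force and the opening at its end, in the units of the state.
- bot.read_state(): the state, without advancing time (a new reading comes with each control period).
- bot.grab_frame(name): name is "scene" or "top" or "wrist"; returns a dict with "frame" (384x512x3 uint8, red, green, blue), "fx", "fy", "cx", "cy" (pixels), "k1" (the pictures are not rectified: a ray, as slopes to the right and down, at radius r is drawn at 1 + k1 r^2 times it, then the intrinsics apply), "extrinsics" (4x4, takes a point from camera to world coordinates). Camera axes: x right, y down, z forward; pixel columns grow to the right and rows downward; lengths in mm; the calibration is good to about 2 mm. A picture is of the moment at which its call begins. There is no depth.
- bot.close_job(): hands the job in, once; it reports no verdict.
The state is a dict: "clock": time; "joint_positions": joint angles; "qd": joint speeds; "joint_torque": joint torques, N m; "ee_pos": TCP position; "eef_rot": TCP orientation; "wrist_force": force on the tool from outside, world axes, zero at the start; "wrist_torque": the same for the moment, N m; "width": finger opening in mm.
Only numpy, scipy, OpenCV 4.12 (cv2) and the standard library are available. Lean on these libraries where they do the work, as an engineer would, in place of code of your own. Each camera call takes 0.05 s, during which the arm holds its last target.

TASK

The heat lamp has been pushed back from its pizza: with your fingers behind the black finger tab, draw the sliding boom out until the red length band has just come fully clear of the black clamp collar, and keep holding it there, because it slides back if let go. In that same hold squeeze the yellow cam lever fully shut against the boom; do not shut it at any other length, and leave the pizza, the two shakers, the card terminal and the pizza cutter where they are. Finish holding: the program ends with the hand still gripping the boom at its mark, lever shut.

Things in the scene. Friction and masses are not known exactly. Their poses are not given: they have to be found in the camera images.
- lamp: Counter heat lamp bolted down: round steel foot 150 mm across, post, knuckle 170 mm up. Origin on the counter under the post. From the knuckle the boom runs out along body +x, rising 20 degrees; body +y is level and square to it. The shade (160 mm wide, 115 mm high) hangs at the boom's end, 320 mm up the slope from the knuckle when pushed in.
- collar_lip (a point): Centre of the outer end of the black clamp collar (41 mm across), 85 mm along the slope from the knuckle, 199 mm above the counter, on the boom's axis. The steel boom tube, 22 mm thick, slides out of it. Axes as body lamp.
- boom (a joint): How far the boom is drawn out, m: 0 pushed in (the start; its weight, about 2 to 3 N along the slope, slides it back there until the lever is shut), 0.036 at the length mark, 0.070 at the stop.
- tab (a point): Centre of the black finger tab fixed on the boom: a plate 8 mm thick along the boom, 28 mm high, sticking out level on the body's +y side, 8 to 42 mm off the boom's axis (this point 25 mm). Site x runs out up the slope, y as body lamp. Free tube from collar lip to the tab's near face: 50 mm pushed in, 86 mm at the mark. Push that face outward to draw the boom out.
- red_band (a point): Centre of the boom tube at the inner end of the red band (6 mm wide) around it. Hidden 36 mm inside the collar at the start; at the collar lip when the length is right.
- lever (a joint): Cam lever angle, rad: 0 fully shut (lying along the boom), starts 0.24 to 0.31 open, stop at 0.32. Stays where left; shutting takes about 10 N at its pad. Below about 0.1 its cam bites and locks the boom. Fingers squeezing tube and shut lever are 33 mm apart.
- lever_pad (a point): Centre of the yellow lever's ribbed end (40 long, 8 thick, 24 mm high), level with the boom's axis, on the body's -y side. The lever turns about a pin 10 mm inside the lip, 18 mm to -y; this point is 76 mm from the pin, its end 96 mm. Shut: inner face 14, outer face 22 mm from the axis, end 86 mm past the lip; fully open its outer corner is 53 mm from the axis.
- pizza_pan: Pizza in a round steel pan 332 mm across, 21 mm high, under the lamp. Origin under its centre. Leave alone.
- cheese_shaker: Shaker with pale cheese, 66 mm across, 112 mm high, steel cap, about 140 mm from the post on the body's +y side. Origin under its centre. Leave alone.
- chilli_shaker: Shaker with red chilli, same size, about 150 mm from the post on the -y side. Origin under its centre. Leave alone.
- card_terminal: Grey card terminal 170 x 78 x 24 mm high. Origin under its centre. Leave alone.
- pizza_cutter: Wheel cutter lying flat, 220 mm long, black handle. Origin under the middle. Leave alone.

How it is judged (in metres and radians):
On the way, in this order (a step that is already met when the one before it is completed fails the run):
1. the boom is held by the hand at its length mark with the lever still open (value of joint boom between 0.031 and 0.043 m and value of joint lever above 0.12 rad and contact force between the fingers and boom above 0.5 N), for 0.2 s.
2. the lever is fully shut while the hand holds the boom at the mark (value of joint boom between 0.031 and 0.043 m and value of joint lever below 0.05 rad and contact force between the fingers and boom above 3 N), for 0.3 s.
At the end, for the whole second after the job is handed in: The boom stands at its length mark (at most 5 mm short, 7 mm past) and is still, the cam lever is shut to within 0.05 rad (about 4 mm at its pad), and the fingers still grip the boom with more than 3 N (all of step 2 and velocity of joint boom between -0.005 and 0.005 m/s); the arm keeps its last pose, push and grip.
It fails at once if the cam lever is shut with the boom off its mark (value of joint lever below 0.09 rad and (value of joint boom below 0.029 m or value of joint boom above 0.046 m)).
It fails at once if the pizza, a shaker, the card terminal or the pizza cutter is moved (distance of any of pizza_pan, cheese_shaker, chilli_shaker, card_terminal, pizza_cutter from where it was at the start of the episode above 0.02 m).
It also fails if it takes over 35 s, if anything falls off the work surface, if the arm or the gripper's body presses on something with over 40 N, if the wrist force passes 120 N, or if a joint passes its speed limit or range.

## Working session

There is one attempt and no reset: what is moved stays moved. The work goes in short steps, Python scripts to look and compute and a shell command to move; the robot and the scene stay as the last step left them, time stands still between calls to the robot, and variables do not carry over. Pictures are saved under pics/ and viewed, and the job is handed in when it is done.

```bash
ls; mkdir -p pics
python3 - <<'E'
from plant import bot
import cv2,numpy as np
print(bot.grasp_offset)
for n in ["scene","top","wrist"]:
    f=bot.grab_frame(n); cv2.imwrite(f"pics/{n}0.png",f["frame"][:,:,::-1]); print(n,f["fx"],f["fy"],f["cx"],f["cy"],f["k1"]);print(np.round(f["extrinsics"],3))
s=bot.read_state();print(s)
E
```

```text
pics
18.700000000000003
scene 461.6026216745735 461.6026216745735 255.3189079807807 192.74275854614274 -0.1911290031263454
[[ 3.390000e-01  5.200000e-01 -7.840000e-01  1.588582e+03]
 [ 9.410000e-01 -1.960000e-01  2.770000e-01 -3.271340e+02]
 [-9.000000e-03 -8.310000e-01 -5.560000e-01  8.786320e+02]
 [ 0.000000e+00  0.000000e+00  0.000000e+00  1.000000e+00]]
top 496.1019460077361 496.1019460077361 256.3254345818944 192.43991695980952 -0.19827277858498513
[[ 2.000000e-03 -9.980000e-01  6.900000e-02  4.421770e+02]
 [-1.000000e+00 -3.000000e-03 -4.000000e-03  2.003300e+01]
 [ 4.000000e-03 -6.900000e-02 -9.980000e-01  1.671247e+03]
 [ 0.000000e+00  0.000000e+00  0.000000e+00  1.000000e+00]]
wrist 317.9164462963153 317.9164462963153 257.3908562568522 186.67129322052858 0.020780974845793623
[[ 2.98000e-01  9.19000e-01  2.57000e-01  9.18450e+01]
 [ 9.55000e-01 -2.87000e-01 -8.10000e-02  5.21389e+02]
 [-0.00000e+00  2.69000e-01 -9.63000e-01  3.72564e+02]
 [ 0.00000e+00  0.00000e+00  0.00000e+00  1.00000e+00]]
{'clock': 0.15, 'joint_positions': array([ 1.04556937e+00,  3.13305648e-01,  1.49828229e+00,  1.16405859e-06,
        1.33097761e+00, -2.23409330e-01]), 'qd': array([ 0.00019405, -0.00184802, -0.00222773,  0.00015364,  0.00143355,
        0.00048141]), 'joint_torque': array([ 2.22254086e-03, -4.12365568e+01, -2.59796280e+01, -1.36836547e-04,
        3.17212231e-03, -3.40426038e-05]), 'ee_pos': array([155.957723  , 501.06069349, 197.06722349]), 'eef_rot': array([[-9.54797630e-01,  2.97256198e-01, -4.88794838e-04],
       [ 2.97256521e-01,  9.54797284e-01, -8.41187921e-04],
       [ 2.16651661e-04, -9.48461686e-04, -9.99999527e-01]]), 'wrist_force': array([-0.01608709, -0.92825602,  0.14394339]), 'wrist_torque': array([-0.01339491,  0.0360965 ,  0.00615606]), 'width': 85.3747043429476}
```

View pics/scene0.png

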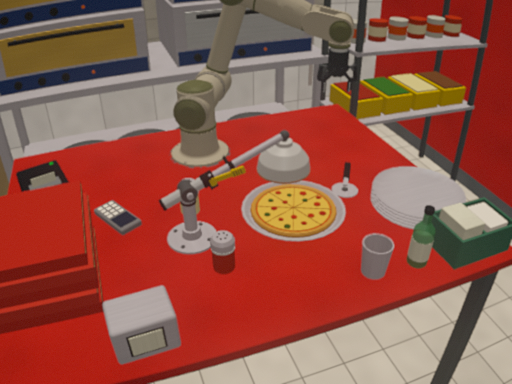

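View pics/top0.png

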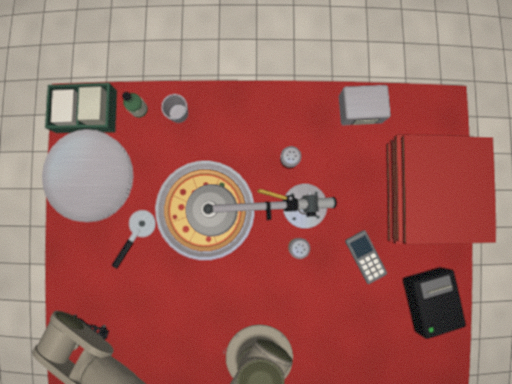

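View pics/wrist0.png

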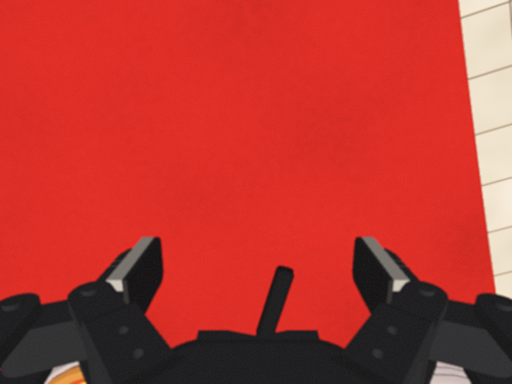

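Run:
```python
import cv2
a=cv2.imread("pics/scene0.png")[60:260,130:400];cv2.imwrite("pics/scene0c.png",cv2.resize(a,None,fx=2.9,fy=2.9,interpolation=2))
a=cv2.imread("pics/top0.png")[80:280,200:400];cv2.imwrite("pics/top0c.png",cv2.resize(a,None,fx=3,fy=3,interpolation=2))
```

```text
(no output)
```

View pics/top0c.png

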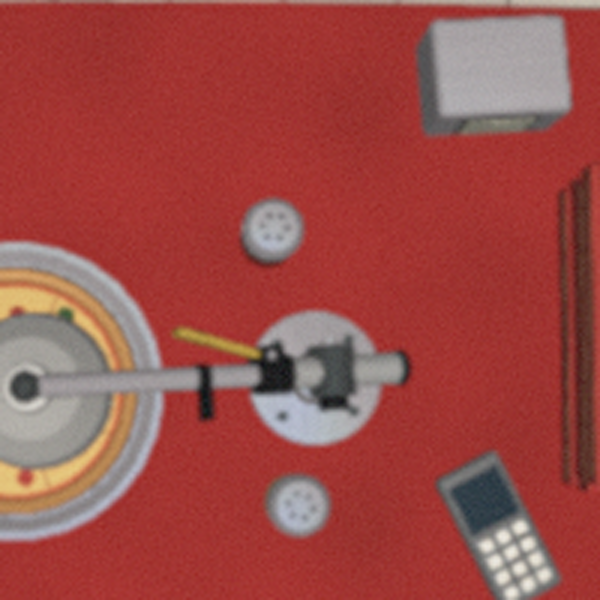

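View pics/scene0c.png

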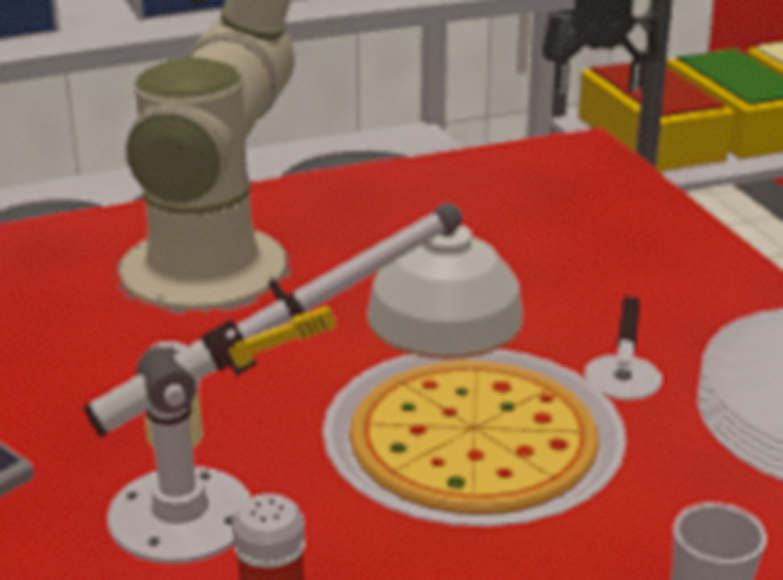

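The top view has the boom running towards +y (image left). Its tab is on the robot side, and the lever is open on the far side. Next I'll fit the lamp pose from both views.

```bash
cat > h.py <<'E'
from plant import bot
import cv2,numpy as np
from scipy.optimize import least_squares
from scipy.spatial.transform import Rotation as R
def proj(f,P):
    E=np.linalg.inv(f["extrinsics"]);p=E[:3,:3]@np.asarray(P,float).reshape(3)+E[:3,3]
    u=p[:2]/p[2];u=u*(1+f["k1"]*(u@u));return np.array([f["fx"]*u[0]+f["cx"],f["fy"]*u[1]+f["cy"]])
c,s=np.cos(np.pi/9),np.sin(np.pi/9)
def axis(d,lat=0,up=0): # from lip: d along slope, lat body y, up normal -> body xyz
    L=85+d; return np.array([L*c-up*s,lat,170+L*s+up*c])
def toW(q,p): # q=x,y,yaw
    return np.array([q[0]+np.cos(q[2])*p[0]-np.sin(q[2])*p[1],q[1]+np.sin(q[2])*p[0]+np.cos(q[2])*p[1],p[2]])
E
cat > fit.py <<'E'
from h import *
F={n:bot.grab_frame(n) for n in("top","scene")}
obs=[("top",(304.3,206),[0,0,10]),("top",(285,205.2),axis(0)),("top",(268.7,208.8),axis(54,16)),("top",(207.5,208.7),axis(235)),
("scene",(211.5,178),axis(0)),("scene",(284.5,135.2),axis(235)),("scene",(191.3,237.5),[0,0,8]),]
r=least_squares(lambda q:np.concatenate([proj(F[n],toW(q,p))-o for n,o,p in obs]),[450,0,1.57],x_scale=[100,100,1])
print(r.x);print(r.fun.reshape(-1,2).round(1))
np.save("q.npy",r.x)
for a in(0,.2,.25,.3): print(a,[proj(F[n],toW(r.x,axis(-10+96*np.cos(a),-18-96*np.sin(a)))).round(1) for n in F])
print([proj(F[n],toW(r.x,axis(54,25))).round(1) for n in F])
print(toW(r.x,axis(54)),toW(r.x,axis(75)))
E
python3 fit.py
```

```text
[ 515.54531497 -151.256642      1.6411167 ]
[[ 0.9 -1. ]
 [-0.  -1.2]
 [-0.2  1.6]
 [ 0.9 -0.7]
 [ 1.3 -1.8]
 [-0.7  0.3]
 [ 0.3 -1. ]]
0 [array([257.5, 199.3]), array([241.6, 164. ])]
0.2 [array([257.7, 192.7]), array([243.6, 167.5])]
0.25 [array([257.9, 191.1]), array([243.9, 168.4])]
0.3 [array([258.2, 189.5]), array([244.2, 169.4])]
[array([268.7, 213.4]), array([226.2, 162.6])]
[506.36782816 -20.96218287 217.54079992] [504.98130137  -1.27740847 224.72322293]
```

```bash
cat > rel.py <<'E'
import sys
from h import *
# target: d along from lip, lat (body y), up normal of the grasp point ; prints tool-frame shift (cm), rotvec
def tgt(q,d,lat,up):
    Rb=R.from_euler('z',q[2]).as_matrix()
    X=Rb@[c,0,s];Z=Rb@[s,0,-c];Y=np.cross(Z,X)
    Rt=np.c_[X,Y,Z]; P=toW(q,axis(d,lat,up))+bot.grasp_offset*Z
    return P,Rt
def where(q):
    st=bot.read_state();g=st["ee_pos"]-bot.grasp_offset*st["eef_rot"][:,2]
    o=toW(q,axis(0));Rb=R.from_euler('z',q[2]).as_matrix()
    v=Rb.T@(g-o);return np.array([v[0]*c+v[2]*s,v[1],-v[0]*s+v[2]*c])
if __name__=="__main__":
    q=np.load("q.npy");a=[float(x) for x in sys.argv[1:4]]
    st=bot.read_state();P,Rt=tgt(q,*a);Rc=st["eef_rot"]
    print("grasp d,lat,up",where(q).round(1),"w",round(st["width"],1),"t",st["clock"])
    print("shift cm in current axes",(Rc.T@(P-st["ee_pos"])/10).round(2)," in target axes",(Rt.T@(P-st["ee_pos"])/10).round(2),"rot",R.from_matrix(Rc.T@Rt).as_rotvec().round(3),"j",st["joint_positions"].round(2), "F",(Rt.T@st["wrist_force"]).round(1))
E
python3 -m inch '[[8.5,0,0,-5,0,0,0.15],[8.5,0,0,-5,0,0,0.15],[8.5,0,0,-5,0,0,0.15],[8.5,0,0,-5,0,0,0.15],[8.5,0,0,0,0,0,0.15],[8.5,0,0,0,0,0,0.15],[8.5,0,0,0,0,0,0.15],[8.5,0,0,0,0,0,0.15]]'; python3 rel.py 35 -14 150
```

```text
clock: 1.05
ee_pos: [156.1, 501.3, 397.4]
eef_rot: [[-0.063, 0.998, -0.0], [0.998, 0.063, -0.0], [-0.0, -0.0, -1.0]]
wrist_force: [-0.8, -0.3, -0.2]
width: 84.7
grasp d,lat,up [634.5 312.7  -0. ] w 84.7 t 1.05
shift cm in current axes [-60.58  33.13   6.3 ]  in target axes [-59.31  32.67 -14.89] rot [ 0.001  0.349 -0.007] j [ 1.05  0.27  1.05 -0.    1.83  0.98] F [-0.3 -0.9  0.1]
```

```bash
python3 -m inch '[[8.5,-3,3.5,0,0,0,0],[8.5,-3,3.5,0,0,0,0],[8.5,-3,3.5,0,0,0,0],[8.5,-3.5,3.4,0,0,0,0],[8.5,-3.5,3.4,0,0,0,0],[8.5,-3.5,3.4,0,0,0,0],[8.5,-4,2.8,0,0,0,0],[8.5,-4,2.8,0,0,0,0]]'; python3 rel.py 35 -14 150
python3 -m inch '[[8.5,-4.5,1,0,0,0,0],[8.5,-4.5,1,0,0,0,0],[8.5,-4.5,1,0,0,0,0],[8.5,-4.5,1,0,0,0,0],[8.5,-4.5,1,0,0,0,0],[8.5,-4.5,1,0,0.1,0,0],[8.5,-4,0,0,0.1,0,0],[8.5,0,0,0,0.1,0,0]]'; python3 rel.py 35 -14 150
```

```text
clock: 1.85
ee_pos: [438.4, 243.3, 397.4]
eef_rot: [[-0.069, 0.998, -0.0], [0.998, 0.069, 0.0], [0.0, -0.0, -1.0]]
wrist_force: [1.1, 0.7, -0.3]
width: 85.1
grasp d,lat,up [374.1  49.2  94.8] w 85.1 t 1.85
shift cm in current axes [-33.11   6.37   6.29]  in target axes [-33.27   6.32  -5.41] rot [ 0.     0.349 -0.001] j [0.27 0.21 1.12 0.   1.81 0.2 ] F [0.5 1.1 0.5]
clock: 2.65
ee_pos: [518.7, -64.3, 396.6]
eef_rot: [[-0.063, 0.952, -0.3], [0.998, 0.06, -0.019], [0.0, -0.301, -0.954]]
wrist_force: [-0.3, 0.8, 0.2]
width: 85.1
grasp d,lat,up [ 79.9 -14.9 200.2] w 85.1 t 2.65
shift cm in current axes [-1.86  2.34  5.79]  in target axes [-3.88  0.48  5.21] rot [-0.301  0.345 -0.061] j [-0.29  0.49  0.77 -0.13  2.16 -0.41] F [ 0.8 -0.3  0.1]
```

I put the turn in the wx column instead of wy. The arm is still well above everything, so I'll correct it now.

```bash
python3 -m inch '[[8.5,0,0,0,-0.1,0.11,-0.02],[8.5,0,0,0,-0.1,0.12,-0.02],[8.5,0,0,0,-0.1,0.12,-0.02],[8.5,0,0,0,0,0,0],[8.5,0,0,0,0,0,0],[8.5,0,0,0,0,0,0],[8.5,0,0,0,0,0,0],[8.5,0,0,0,0,0,0]]'; python3 rel.py 35 -14 150
python3 - <<'E'
from h import *
for n in("wrist","top"):
    f=bot.grab_frame(n);cv2.imwrite(f"pics/{n}1.png",cv2.resize(f["frame"][:,:,::-1],None,fx=1.5,fy=1.5))
    if n=="wrist":
        q=np.load("q.npy")
        for p in(axis(0),axis(54,25),axis(50,8),axis(50,42),axis(235),axis(-10+96*.96,-18-96*.28)):print((1.5*proj(f,toW(q,p))).round(0))
E
```

```text
clock: 3.45
ee_pos: [518.9, -59.4, 397.4]
eef_rot: [[-0.073, 0.997, -0.032], [0.939, 0.079, 0.334], [0.335, -0.006, -0.942]]
wrist_force: [-0.0, 0.0, 0.1]
width: 85.1
grasp d,lat,up [ 78.8 -10.  201.1] w 85.1 t 3.45
shift cm in current axes [-4.33  0.44  5.14]  in target axes [-4.36  0.42  5.11] rot [-0.008  0.007  0.006] j [-0.5   0.33  1.01  0.31  1.98 -0.48] F [ 0.  -0.  -0.1]
[374. 334.]
[342. 269.]
[363. 274.]
[320. 274.]
[373.   6.]
[433. 233.]
```

View pics/wrist1.png

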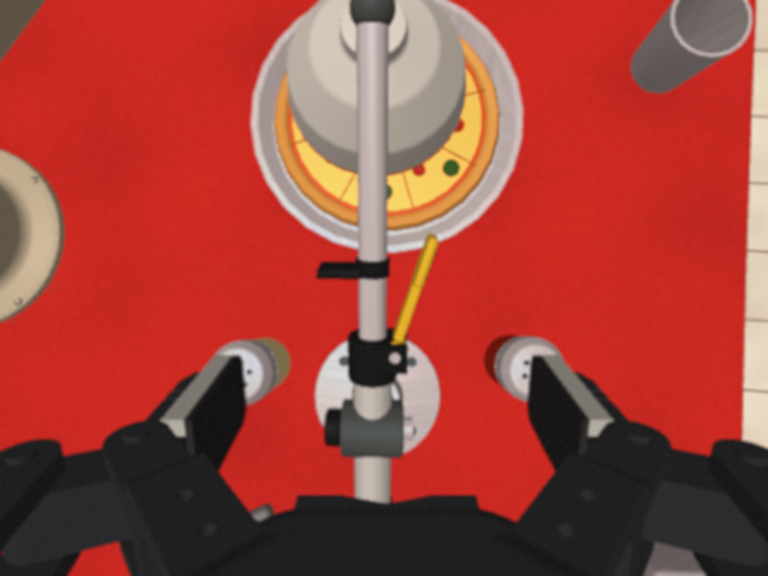

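View pics/top1.png

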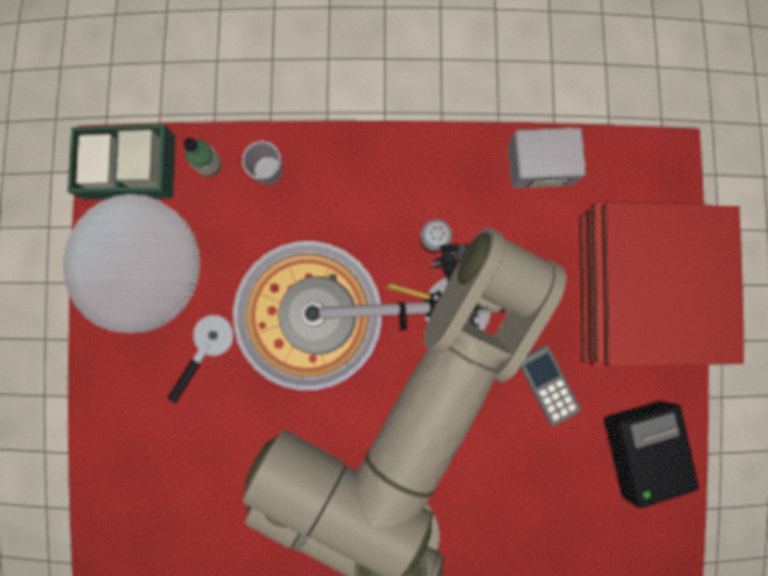

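The fit predicts the wrist picture to within a few pixels: collar lip at (374,334), tab at (318–360,270), lever tip at (433,237). I'll drop in behind the tab with the fingers open.

```bash
python3 -m inch '[[8.5,-2.3,0.2,2,-0.008,0.007,0.006],[8.5,-2.3,0.2,3,0,0,0],[8.5,0,0,4,0,0,0],[8.5,0,0,3,0,0,0],[8.5,0,0,2,0,0,0],[8.5,0,0,0,0,0,0],[8.5,0,0,0,0,0,0],[8.5,0,0,0,0,0,0]]'; python3 rel.py 33 -14 -6
python3 - <<'E'
from h import *
for n in("wrist","scene"):
    f=bot.grab_frame(n);im=f["frame"][:,:,::-1]
    if n=="scene": im=im[100:260,120:340];im=cv2.resize(im,None,fx=3.5,fy=3.5,interpolation=2)
    else: im=cv2.resize(im,None,fx=1.5,fy=1.5)
    cv2.imwrite(f"pics/{n}2.png",im)
E
```

```text
clock: 4.35
ee_pos: [522.9, -55.8, 251.6]
eef_rot: [[-0.066, 0.998, -0.022], [0.938, 0.069, 0.34], [0.341, 0.002, -0.94]]
wrist_force: [-0.5, 0.2, -0.9]
width: 84.9
grasp d,lat,up [ 31.9 -14.   63. ] w 84.9 t 4.35
shift cm in current axes [ 0.12 -0.02  6.89]  in target axes [ 0.11 -0.    6.9 ] rot [ 0.002  0.001 -0.   ] j [-0.5   0.35  1.35  0.29  1.63 -0.58] F [-0.  -0.5  0.9]
```

View pics/wrist2.png

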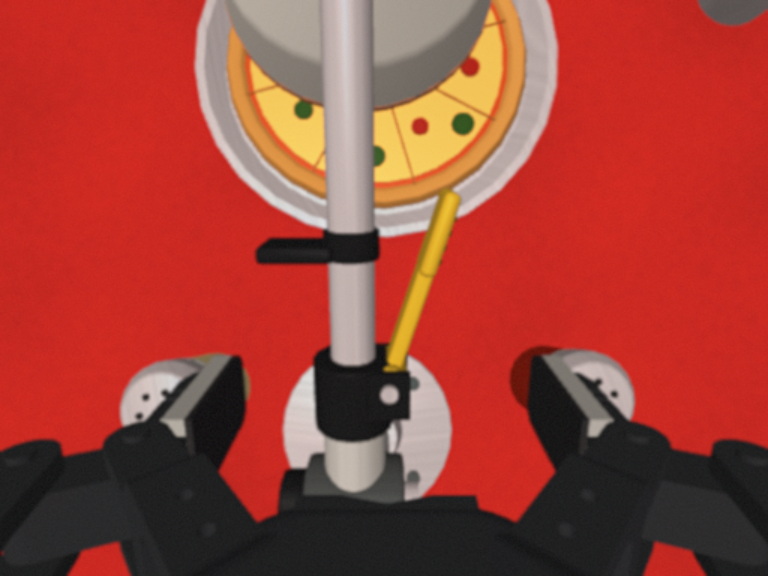

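View pics/scene2.png

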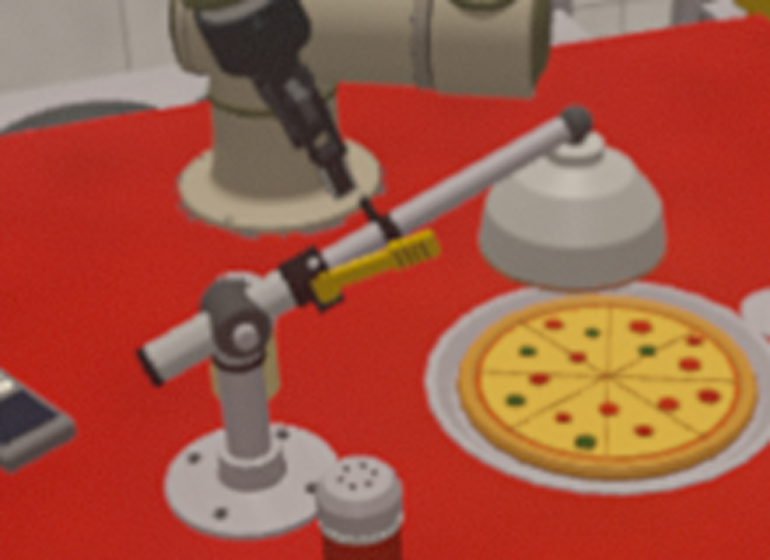

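Run:
```python
from h import *
f=bot.grab_frame("wrist")
q=np.load("q.npy")
im=f["frame"][130:270,150:330,::-1];cv2.imwrite("pics/wc.png",cv2.resize(im,None,fx=4.2,fy=4.2,interpolation=2))
for n,p in dict(tabnear_top=axis(50,42,14),tabnear_bot=axis(50,42,-14),tabfar_top=axis(58,42,14),tl=axis(50,11,0),tr=axis(50,-11,0),collL=axis(0,20.5,0),colR=axis(0,-20.5,0),coltop=axis(0,0,20.5)).items():print(n,(1.5*proj(f,toW(q,p))).round(0),((proj(f,toW(q,p))-[150,130])*4.2).round(0))
```

```text
tabnear_top [257. 263.] [ 90. 191.]
tabnear_bot [272. 250.] [131. 154.]
tabfar_top [256. 246.] [ 87. 142.]
tl [331. 256.] [297. 171.]
tr [378. 256.] [427. 171.]
collL [315. 354.] [252. 446.]
colR [397. 354.] [482. 445.]
coltop [354. 373.] [360. 498.]
```

View pics/wc.png

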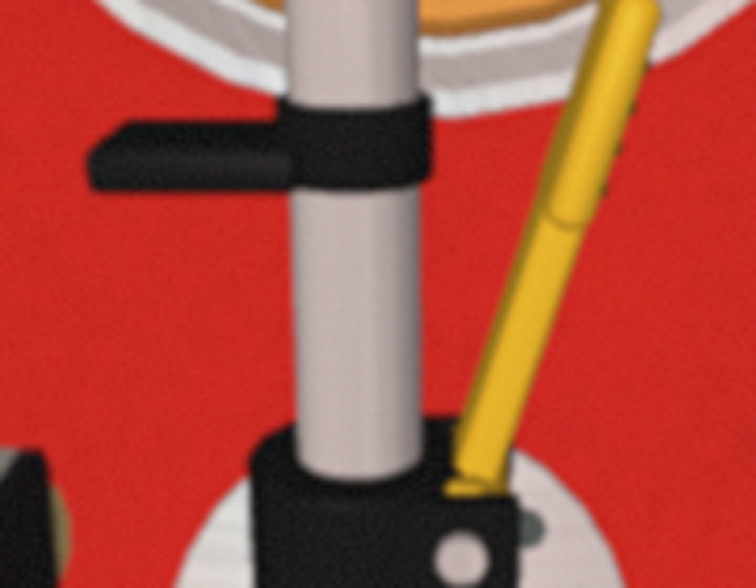

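The predictions agree to about 1 mm (tab near top edge predicted and seen at row 191). Lowering now.

```bash
python3 -m inch '[[8.5,0.1,0,2,0,0,0],[8.5,0,0,2,0,0,0],[8.5,0,0,1.5,0,0,0],[8.5,0,0,1.4,0,0,0],[8.5,0,0,0,0,0,0],[8.5,0,0,0,0,0,0],[8.5,0,0,0,0,0,0],[8.5,0,0,0,0,0,0]]'; python3 rel.py 75 -14 -6
python3 - <<'E'
from h import *
for n in("wrist","scene"):
    f=bot.grab_frame(n);im=f["frame"][:,:,::-1]
    if n=="scene": im=im[100:260,120:340];im=cv2.resize(im,None,fx=3.5,fy=3.5,interpolation=2)
    else: im=cv2.resize(im,None,fx=1.5,fy=1.5)
    cv2.imwrite(f"pics/{n}3.png",im)
E
```

```text
clock: 5.3
ee_pos: [520.9, -31.1, 186.5]
eef_rot: [[-0.065, 0.998, -0.022], [0.938, 0.069, 0.341], [0.342, 0.001, -0.94]]
wrist_force: [0.2, 1.3, -0.8]
width: 84.9
grasp d,lat,up [ 32.9 -13.8  -6.6] w 84.9 t 5.3
shift cm in current axes [ 4.21  0.01 -0.07]  in target axes [ 4.21  0.02 -0.06] rot [ 0.002  0.    -0.001] j [-0.46  0.38  1.49  0.3   1.46 -0.59] F [0.9 0.3 1.2]
```

View pics/wrist3.png

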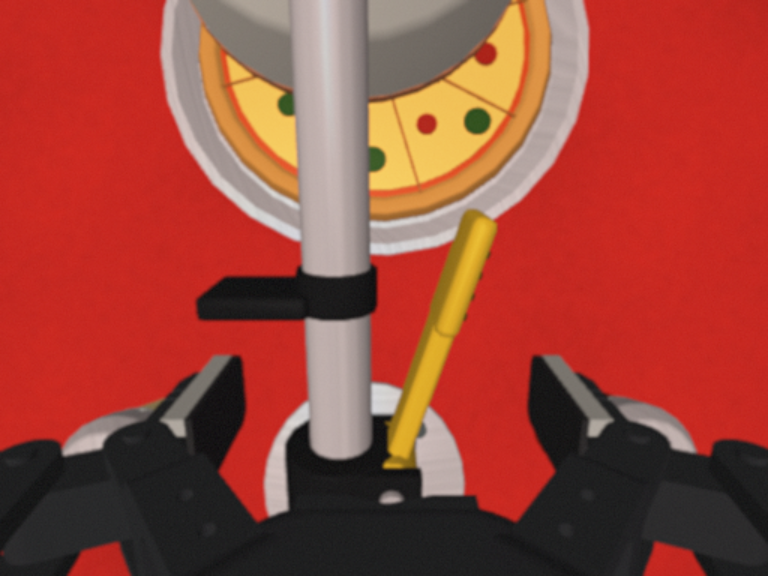

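View pics/scene3.png

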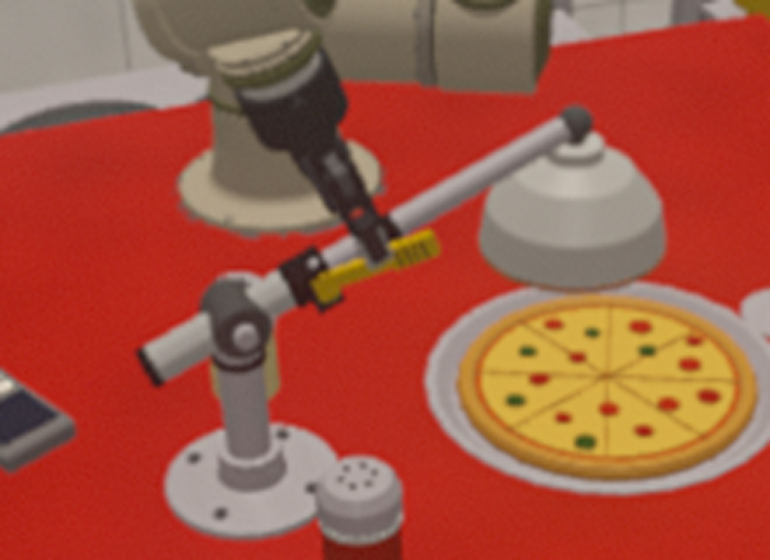

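```bash
python3 -m inch '[[8.5,0.6,0,0,0,0,0],[8.5,0.6,0,0,0,0,0],[8.5,0.6,0,0,0,0,0],[8.5,0.6,0,0,0,0,0],[8.5,0.6,0,0,0,0,0],[8.5,0.6,0,0,0,0,0],[8.5,0.6,0,0,0,0,0],[8.5,0,0,0,0,0,0]]'; python3 rel.py 75 -14 -6
cat > look.py <<'E'
from h import *
import sys
k=sys.argv[1]
for n in("wrist","scene","top"):
    f=bot.grab_frame(n);im=f["frame"][:,:,::-1]
    if n=="scene": im=im[100:240,150:320];im=cv2.resize(im,None,fx=4,fy=4,interpolation=2)
    elif n=="top": im=im[150:270,190:340];im=cv2.resize(im,None,fx=4,fy=4,interpolation=2)
    else: im=cv2.resize(im,None,fx=1.5,fy=1.5)
    cv2.imwrite(f"pics/{n}{k}.png",im)
E
python3 look.py 4
```

```text
clock: 6.2
ee_pos: [517.9, 9.3, 200.6]
eef_rot: [[-0.066, 0.998, -0.023], [0.937, 0.07, 0.341], [0.342, 0.001, -0.94]]
wrist_force: [0.8, -0.6, -0.9]
width: 85.0
grasp d,lat,up [ 75.8 -13.6  -7.3] w 85.0 t 6.2
shift cm in current axes [-0.08  0.04 -0.13]  in target axes [-0.08  0.04 -0.13] rot [ 0.001 -0.     0.   ] j [-0.39  0.34  1.5   0.31  1.47 -0.52] F [-0.9  0.8  0.7]
```

View pics/wrist4.png

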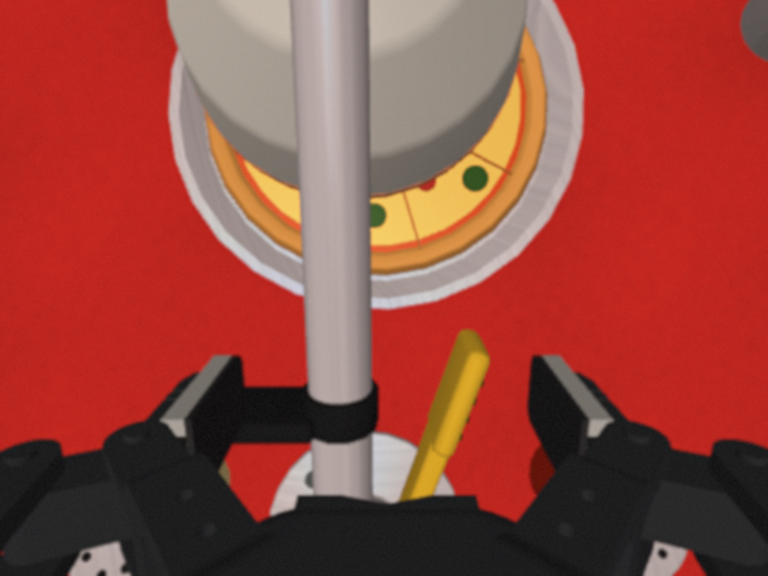

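View pics/scene4.png

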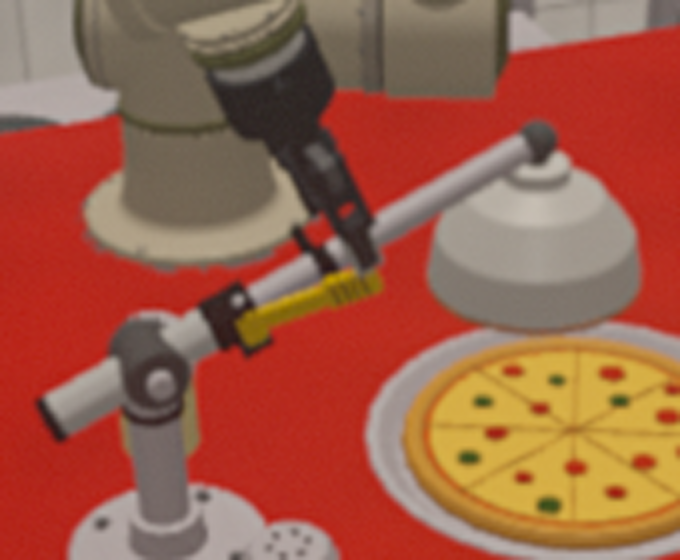

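View pics/top4.png

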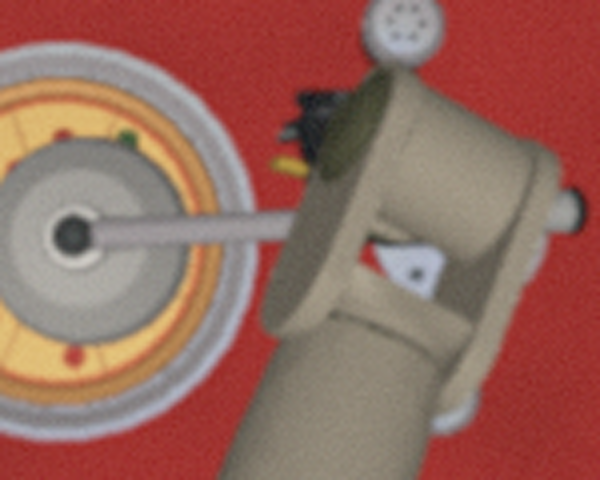

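The finger went past the tab without taking it. In the scene view the tab is still at (315,250), behind the finger. I'll check where the fingertips really are by projecting them.

Run:
```python
from h import *
st=bot.read_state();f=bot.grab_frame("wrist");sc=bot.grab_frame("scene")
im=f["frame"][200:384,60:300,::-1];cv2.imwrite("pics/wc4.png",cv2.resize(im,None,fx=3.2,fy=3.2,interpolation=2))
im=sc["frame"][130:180,200:270,::-1];cv2.imwrite("pics/sc4.png",cv2.resize(im,None,fx=10,fy=10,interpolation=2))
q=np.load("q.npy")
for y in(-42.5,42.5):
  for z in(0,-13,-26,-40):
    for x in(-11,11):
      P=st["ee_pos"]+st["eef_rot"]@[x,y,z];print(y,z,x,((proj(f,P)-[60,200])*3.2).round(0),"sc",((proj(sc,P)-[200,130])*10).round(0))
for n,p in dict(a=axis(50,42,14),b=axis(50,42,-14),c=axis(58,42,14),d=axis(50,20,14)).items():print(n,((proj(f,toW(q,p))-[60,200])*3.2).round(0),((proj(sc,toW(q,p))-[200,130])*10).round(0))
```

```text
-42.5 0 -11 [399. 111.] sc [320. 370.]
-42.5 0 11 [391.  -1.] sc [385. 333.]
-42.5 -13 -11 [382. 142.] sc [304. 337.]
-42.5 -13 11 [374.  22.] sc [369. 299.]
-42.5 -26 -11 [364. 177.] sc [288. 303.]
-42.5 -26 11 [354.  50.] sc [354. 266.]
-42.5 -40 -11 [340. 222.] sc [270. 267.]
-42.5 -40 11 [328.  85.] sc [337. 229.]
42.5 0 -11 [854. 110.] sc [432. 512.]
42.5 0 11 [861.  -2.] sc [500. 472.]
42.5 -13 -11 [870. 141.] sc [416. 478.]
42.5 -13 11 [878.  22.] sc [484. 438.]
42.5 -26 -11 [888. 177.] sc [399. 444.]
42.5 -26 11 [897.  49.] sc [469. 404.]
42.5 -40 -11 [911. 222.] sc [382. 406.]
42.5 -40 11 [922.  84.] sc [452. 366.]
a [260. 306.] [212. 270.]
b [316. 212.] [247. 342.]
c [255. 259.] [236. 257.]
d [405. 305.] [239. 305.]
```

View pics/wc4.png

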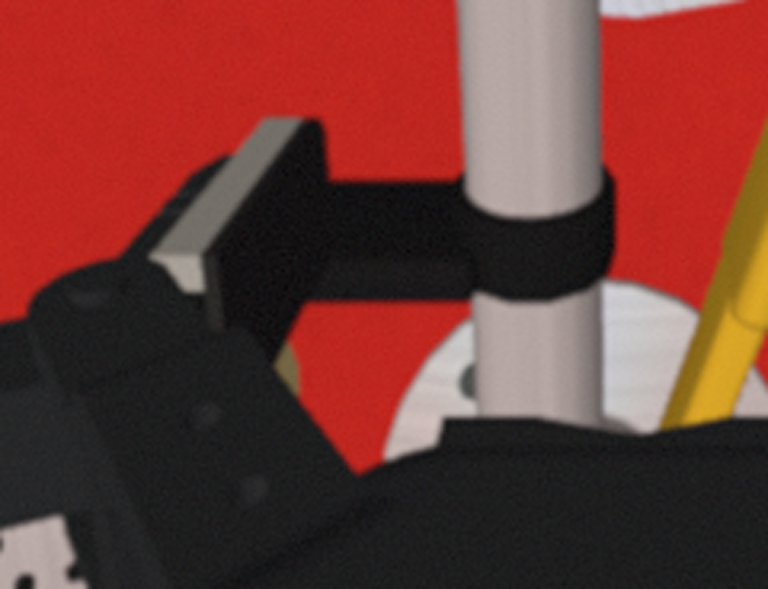

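View pics/sc4.png

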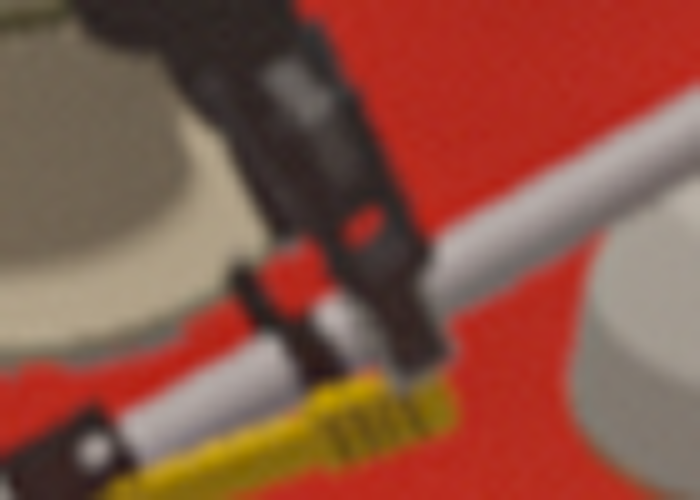

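Both cameras put the open fingertips about 45 mm behind the TCP. That is higher than I assumed, so they passed over the tab. I'll back off and measure fingertip position against opening in free air.

```bash
python3 -m inch '[[8.5,0,0,-2,0,0,0],[8.5,0,0,-3,0,0,0],[8.5,-2,0,-1,0,0,0],[8.5,-2.2,0,0,0,0,0],[6.5,0,0,0,0,0,0],[6.5,0,0,0,0,0,0],[6.5,0,0,0,0,0,0],[6.5,0,0,0,0,0,0]]'; python3 rel.py 33 -14 -6;python3 look.py 5
python3 - <<'E'
from h import *
st=bot.read_state();f=bot.grab_frame("wrist");w=st["width"]/2
for y in(-w,w):
  for z in(0,-13,-26,-40):
    for x in(-11,11):
      P=st["ee_pos"]+st["eef_rot"]@[x,y,z];print(y,z,x,(proj(f,P)*1.5).round(0))
E
```

```text
clock: 7.25
ee_pos: [522.0, -50.6, 242.4]
eef_rot: [[-0.066, 0.998, -0.024], [0.937, 0.07, 0.341], [0.342, 0.0, -0.94]]
wrist_force: [0.9, -0.3, -0.5]
width: 64.7
grasp d,lat,up [ 33.7 -13.5  52.6] w 64.7 t 7.25
shift cm in current axes [-0.07  0.04  5.86]  in target axes [-0.07  0.05  5.86] rot [ 0.001 -0.     0.   ] j [-0.49  0.35  1.38  0.29  1.61 -0.58] F [-0.5  0.9  0.3]
-32.46615366055557 0 -11 [302. 352.]
-32.46615366055557 0 11 [300. 299.]
-32.46615366055557 -13 -11 [296. 366.]
-32.46615366055557 -13 11 [293. 310.]
-32.46615366055557 -26 -11 [290. 383.]
-32.46615366055557 -26 11 [286. 323.]
-32.46615366055557 -40 -11 [281. 404.]
-32.46615366055557 -40 11 [277. 340.]
32.46615366055557 0 -11 [465. 352.]
32.46615366055557 0 11 [468. 299.]
32.46615366055557 -13 -11 [471. 366.]
32.46615366055557 -13 11 [474. 310.]
32.46615366055557 -26 -11 [477. 383.]
32.46615366055557 -26 11 [481. 323.]
32.46615366055557 -40 -11 [485. 404.]
32.46615366055557 -40 11 [489. 339.]
```

View pics/wrist5.png

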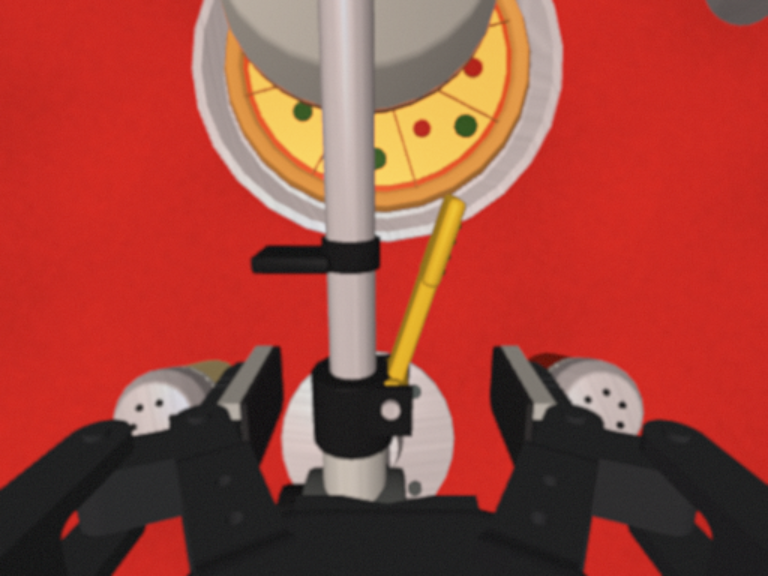

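View pics/scene5.png

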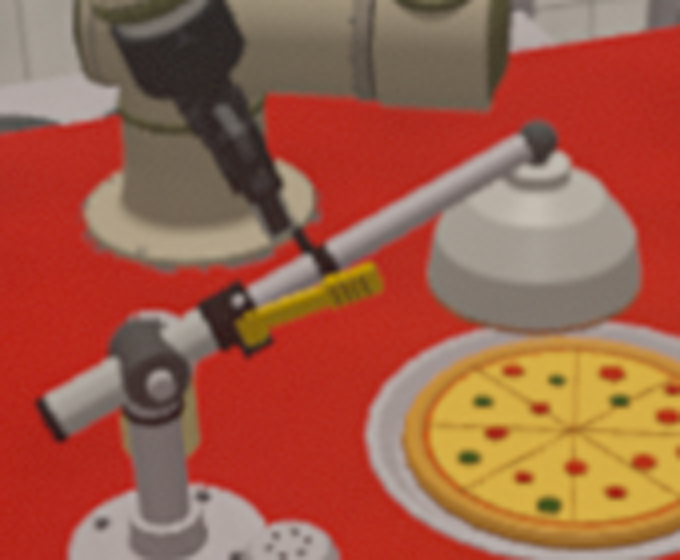

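```bash
python3 -m inch '[[3.3,0,0,0,0,0,0],[3.3,0,0,0,0,0,0],[3.3,0,0,0,0,0,0],[3.3,0,0,0,0,0,0],[3.3,0,0,0,0,0,0],[3.3,0,0,0,0,0,0],[3.3,0,0,0,0,0,0],[3.3,0,0,0,0,0,0]]'
python3 - <<'E'
from h import *
st=bot.read_state();f=bot.grab_frame("wrist");sc=bot.grab_frame("scene");w=st["width"]/2
print(st["width"],st["ee_pos"])
im=sc["frame"][110:180,190:270,::-1];cv2.imwrite("pics/sc6.png",cv2.resize(im,None,fx=8,fy=8,interpolation=2))
cv2.imwrite("pics/w6.png",cv2.resize(f["frame"][200:384,130:370,::-1],None,fx=3,fy=3,interpolation=2))
for y in(-w,w):
  for z in(0,-13,-26,-40):
    for x in(-11,11):
      P=st["ee_pos"]+st["eef_rot"]@[x,y,z];print(y,z,x,((proj(f,P)-[130,200])*3).round(0),"sc",((proj(sc,P)-[190,110])*8).round(0))
E
```

```text
clock: 8.25
ee_pos: [522.0, -51.3, 242.2]
eef_rot: [[-0.065, 0.998, -0.024], [0.937, 0.069, 0.342], [0.342, 0.0, -0.94]]
wrist_force: [-0.6, -0.3, 0.6]
width: 32.8
32.771997554319384 [522.02097125 -51.27434024 242.17012034]
-16.385998777159692 0 -11 [295. 104.] sc [198. 423.]
-16.385998777159692 0 11 [292.  -1.] sc [253. 392.]
-16.385998777159692 -13 -11 [289. 133.] sc [184. 395.]
-16.385998777159692 -13 11 [286.  21.] sc [239. 364.]
-16.385998777159692 -26 -11 [282. 166.] sc [169. 367.]
-16.385998777159692 -26 11 [278.  47.] sc [225. 335.]
-16.385998777159692 -40 -11 [273. 208.] sc [154. 336.]
-16.385998777159692 -40 11 [269.  79.] sc [210. 304.]
16.385998777159692 0 -11 [459. 104.] sc [230. 467.]
16.385998777159692 0 11 [462.  -1.] sc [286. 435.]
16.385998777159692 -13 -11 [465. 133.] sc [216. 439.]
16.385998777159692 -13 11 [468.  21.] sc [272. 407.]
16.385998777159692 -26 -11 [471. 166.] sc [201. 410.]
16.385998777159692 -26 11 [475.  46.] sc [258. 378.]
16.385998777159692 -40 -11 [479. 208.] sc [186. 379.]
16.385998777159692 -40 11 [483.  79.] sc [243. 347.]
```

View pics/w6.png

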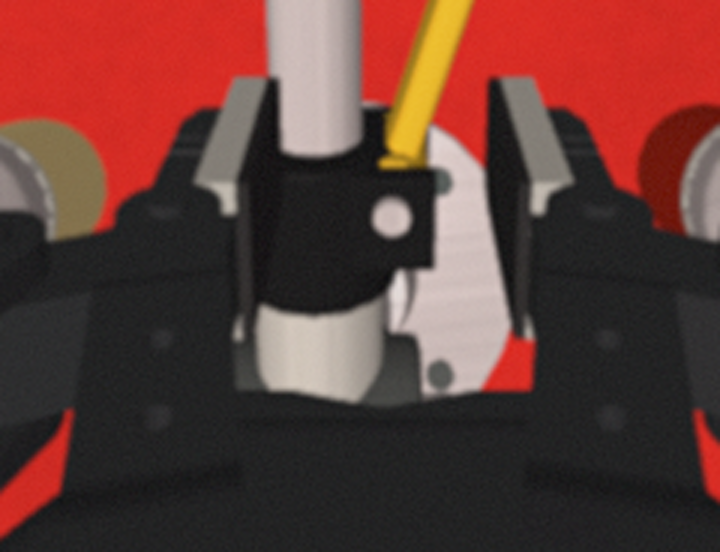

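View pics/sc6.png

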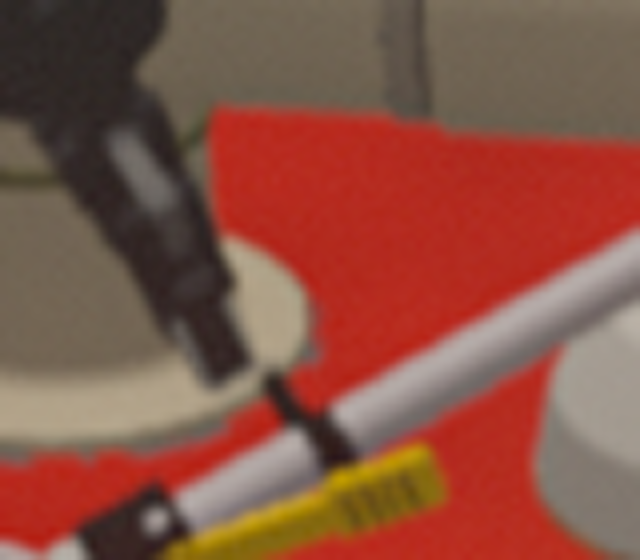

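Tips are about 36 mm behind the TCP at 33 mm opening and about 47 mm when open. That is an offset of about 33 mm from what I assumed, so I need to go about 31 mm lower than before. Reopening and descending.

```bash
python3 -m inch '[[8.5,0,0,0,0,0,0],[8.5,0,0,0,0,0,0],[8.5,0,0,0,0,0,0],[8.5,0,0,1,0,0,0],[8.5,0,0,2,0,0,0],[8.5,0,0,2,0,0,0],[8.5,0,0,0,0,0,0],[8.5,0,0,0,0,0,0]]'; python3 rel.py 33 -14 -37
python3 -m inch '[[8.5,0,0,1,0,0,0],[8.5,0,0,1,0,0,0],[8.5,0,0,1,0,0,0],[8.5,0,0,1,0,0,0],[8.5,0,0,0,0,0,0],[8.5,0,0,0,0,0,0],[8.5,0,0,0,0,0,0],[8.5,0,0,0,0,0,0]]'; python3 rel.py 33 -14 -37;python3 look.py 7
```

```text
clock: 9.15
ee_pos: [520.9, -34.1, 195.4]
eef_rot: [[-0.065, 0.998, -0.024], [0.937, 0.07, 0.342], [0.342, 0.0, -0.94]]
wrist_force: [0.8, 0.1, 0.6]
width: 85.0
grasp d,lat,up [ 33.1 -13.5   2.8] w 85.0 t 9.15
shift cm in current axes [-0.01  0.04  3.98]  in target axes [-0.01  0.05  3.98] rot [ 0.    -0.    -0.001] j [-0.46  0.37  1.47  0.3   1.49 -0.59] F [ 0.2  0.8 -0.6]
clock: 9.95
ee_pos: [520.1, -20.7, 158.0]
eef_rot: [[-0.065, 0.998, -0.023], [0.937, 0.069, 0.341], [0.342, 0.001, -0.94]]
wrist_force: [-0.1, 0.1, -0.4]
width: 85.2
grasp d,lat,up [ 33.  -13.7 -37. ] w 85.2 t 9.95
shift cm in current axes [ 0.    0.03 -0.  ]  in target axes [ 0.    0.03 -0.  ] rot [ 0.001  0.    -0.001] j [-0.44  0.4   1.54  0.31  1.39 -0.59] F [-0.  -0.1  0.4]
```

View pics/wrist7.png

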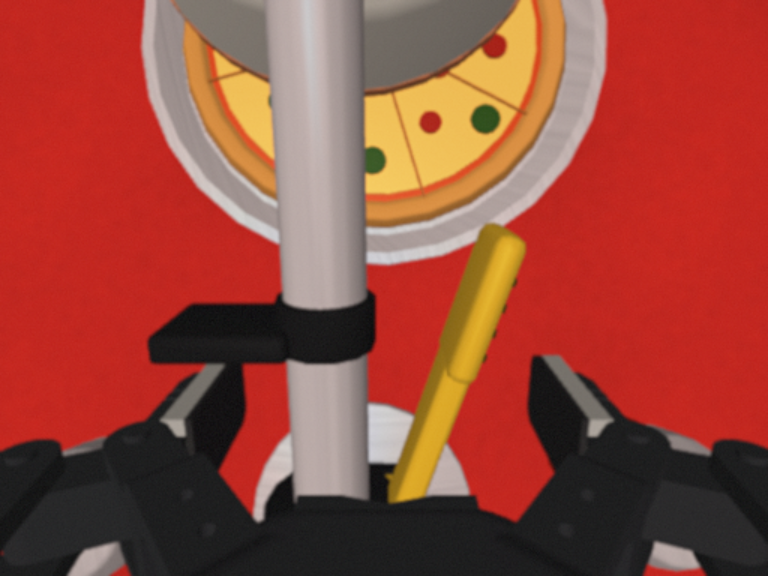

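View pics/scene7.png

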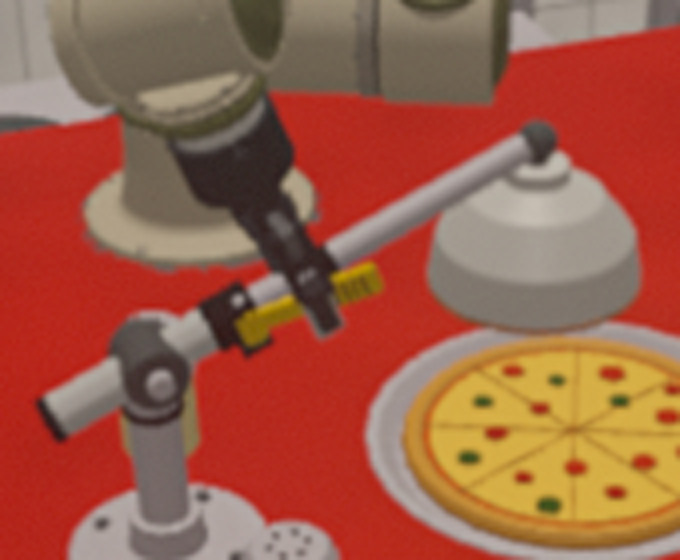

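```bash
python3 -m inch '[[8.5,0.6,0,0,0,0,0],[8.5,0.6,0,0,0,0,0],[8.5,0.6,0,0,0,0,0],[8.5,0.6,0,0,0,0,0],[8.5,0.6,0,0,0,0,0],[8.5,0.6,0,0,0,0,0],[8.5,0.6,0,0,0,0,0],[8.5,0,0,0,0,0,0]]'; python3 rel.py 75 -14 -37;python3 look.py 8
```

```text
clock: 10.9
ee_pos: [517.2, 19.7, 172.4]
eef_rot: [[-0.066, 0.998, -0.023], [0.937, 0.07, 0.342], [0.343, 0.001, -0.939]]
wrist_force: [0.1, -2.8, -0.7]
width: 84.7
grasp d,lat,up [ 76.  -13.6 -37.3] w 84.7 t 10.9
shift cm in current axes [-0.1   0.04 -0.03]  in target axes [-0.1   0.04 -0.03] rot [ 0.001 -0.001  0.   ] j [-0.37  0.36  1.55  0.32  1.4  -0.52] F [-2.8 -0.1 -0.3]
```

View pics/wrist8.png

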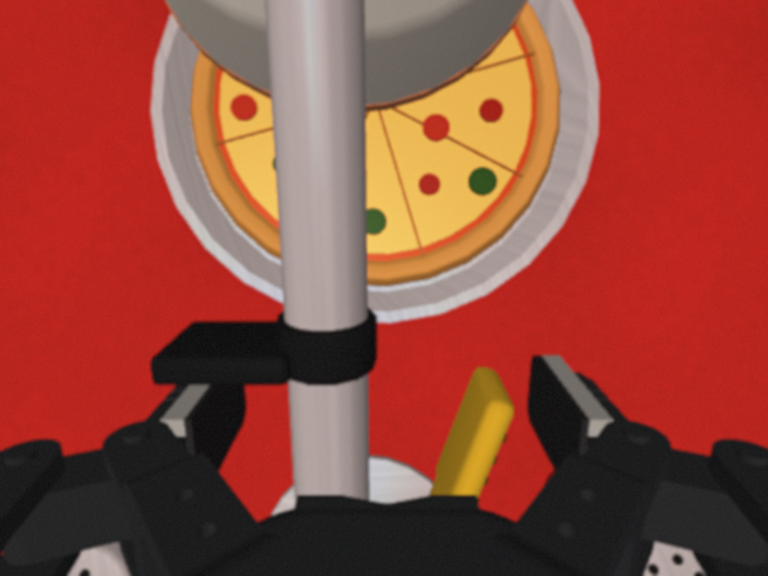

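View pics/scene8.png

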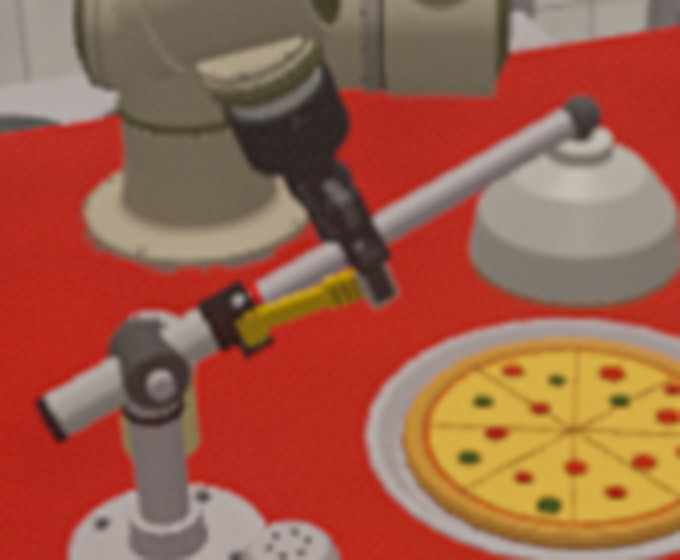

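View pics/top8.png

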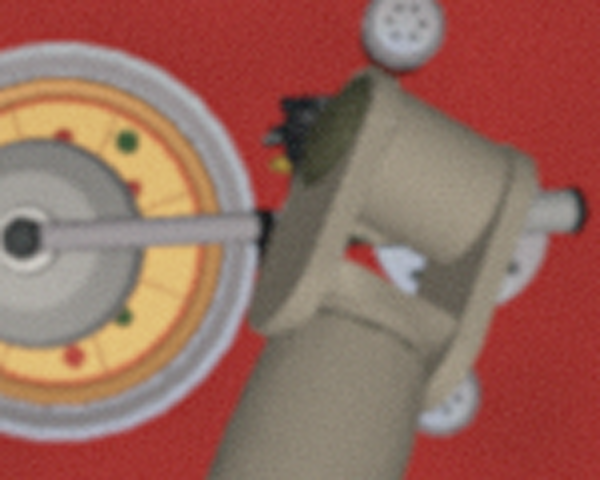

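The boom has moved: the red band shows at the collar lip, at about (257,292) in the scene crop, and I read a 2.8 N push along the boom. Next I'll measure the extension precisely.

Run:
```python
from h import *
q=np.load("q.npy")
A=cv2.imread("pics/top0.png");t=bot.grab_frame("top");sc=bot.grab_frame("scene");w=bot.grab_frame("wrist")
cv2.imwrite("pics/b1.png",cv2.resize(sc["frame"][155:195,195:250,::-1],None,fx=14,fy=14,interpolation=2))
cv2.imwrite("pics/b2.png",cv2.resize(w["frame"][190:270,90:270,::-1],None,fx=4.2,fy=4.2,interpolation=2))
S0=cv2.imread("pics/scene0.png")
for n,a,b,(x,y) in(("top",A,t["frame"][:,:,::-1],(207,209)),("scene",S0,sc["frame"][:,:,::-1],(284,135))):
    T=a[y-9:y+9,x-9:x+9]
    m=cv2.matchTemplate(cv2.resize(b[y-30:y+30,x-40:x+40],None,fx=5,fy=5,interpolation=2),cv2.resize(T,None,fx=5,fy=5,interpolation=2),5)
    _,v,_,l=cv2.minMaxLoc(m);print(n,v,l[0]/5-31,l[1]/5-21)
    f=t if n=="top" else sc
    for e in(30,33,36,39,42):print(e,proj(f,toW(q,axis(235+e)))-proj(f,toW(q,axis(235))))
for e in(31,36,41):print(e,[((proj(w,toW(q,p))-[90,190])*4.2).round(0) for p in(axis(50+e,42,14),axis(50+e,42,-14),axis(58+e,42,14))], [((proj(sc,toW(q,p))-[195,155])*14).round(0) for p in(axis(e-36,-11),axis(e-36,0,11),axis(e-30,0,11))])
```

```text
top 0.9913244247436523 -12.600000000000001 0.6000000000000014
30 [-10.3772385    0.53126036]
33 [-11.42200219   0.58461664]
36 [-12.46803222   0.63801362]
39 [-13.51532503   0.69145101]
42 [-14.56387701   0.7449285 ]
scene 0.9961675405502319 10.600000000000001 -6.0
30 [ 8.7887434  -5.00205441]
33 [ 9.66352677 -5.49950317]
36 [10.53754988 -5.99644175]
39 [11.41080864 -6.49286796]
42 [12.28329902 -6.98877958]
31 [array([ 61., 339.]), array([181., 203.]), array([ 49., 256.])] [array([246., 336.]), array([207., 269.]), array([233., 254.])]
36 [array([ 54., 288.]), array([176., 160.]), array([ 42., 203.])] [array([268., 323.]), array([229., 257.]), array([255., 242.])]
41 [array([ 46., 235.]), array([171., 117.]), array([ 34., 148.])] [array([290., 311.]), array([250., 245.]), array([276., 230.])]
```

View pics/b1.png

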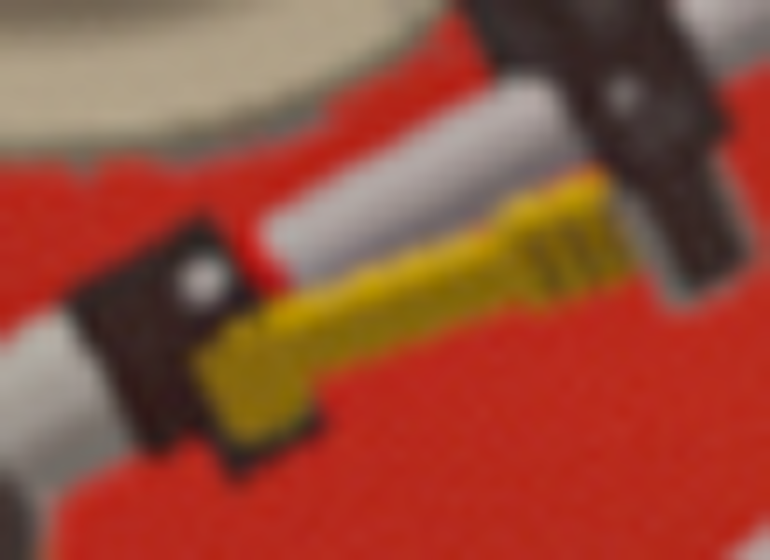

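View pics/b2.png

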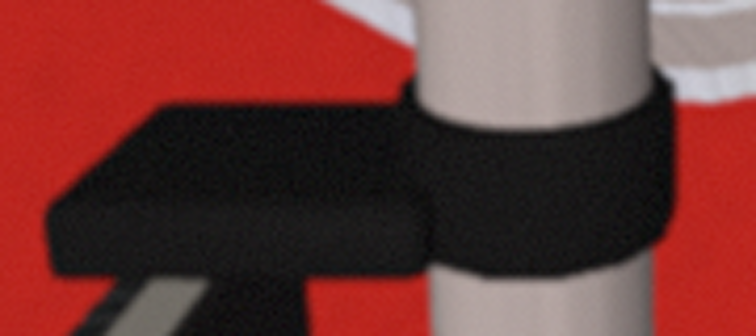

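Knob shifts in both views give an extension of about 36.3 mm, on the mark, with the lever still open. Step 1's condition is met. Now I'll close in stages, moving sideways so the tab-side finger comes up to the tube.

```bash
python3 -m inch '[[8.0,0.05,0,0,0,0,0],[7.5,0,0,0,0,0,0],[7.0,0,0,0,0,0,0],[7.0,0,-0.1,0,0,0,0],[6.5,0,-0.1,0,0,0,0],[6.2,0,-0.1,0,0,0,0],[6.2,0,0,0,0,0,0],[6.2,0,0,0,0,0,0]]'; python3 rel.py 75 -4 -37;python3 look.py 9
```

```text
clock: 12.0
ee_pos: [516.2, 19.5, 173.5]
eef_rot: [[-0.066, 0.998, -0.017], [0.937, 0.068, 0.342], [0.342, 0.007, -0.94]]
wrist_force: [8.8, 1.2, 4.0]
width: 62.0
grasp d,lat,up [ 76.2 -12.6 -36.3] w 62.0 t 12.0
shift cm in current axes [-0.12 -0.87  0.06]  in target axes [-0.12 -0.87  0.07] rot [ 0.007 -0.     0.   ] j [-0.37  0.35  1.55  0.32  1.39 -0.53] F [ 1.9  8.9 -3.5]
```

View pics/wrist9.png

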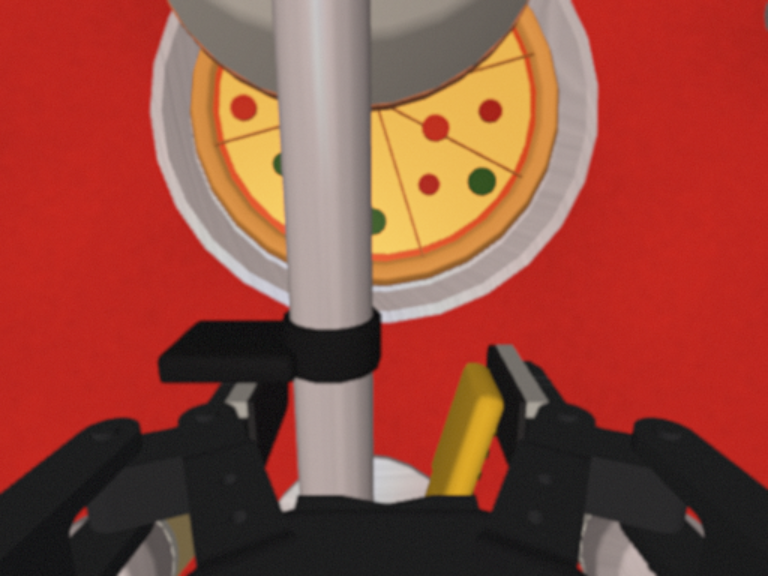

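The 9 N on +tool-y is the lever resisting the far finger. Its pad contact is visible at (495,390). Continuing the squeeze.

```bash
python3 -m inch '[[5.6,0,-0.1,0,0,0,0],[5.0,0,-0.1,0,0,0,0],[4.5,0,-0.1,0,0,0,0],[4.2,0,-0.1,0,0,0,0],[3.9,0,-0.1,0,0,0,0],[3.9,0,-0.1,0,0,0,0],[3.9,0,0,0,0,0,0],[3.9,0,0,0,0,0,0]]'; python3 rel.py 75 -4 -37;python3 look.py 10
```

```text
clock: 12.95
ee_pos: [509.9, 18.9, 173.6]
eef_rot: [[-0.066, 0.998, -0.018], [0.937, 0.068, 0.342], [0.342, 0.006, -0.94]]
wrist_force: [6.0, -1.7, 5.5]
width: 38.8
grasp d,lat,up [ 76.1  -6.2 -36.1] w 38.8 t 12.95
shift cm in current axes [-0.11 -0.23  0.09]  in target axes [-0.11 -0.23  0.09] rot [ 0.006 -0.    -0.   ] j [-0.38  0.34  1.57  0.32  1.39 -0.53] F [-0.1  5.8 -5.9]
```

View pics/wrist10.png

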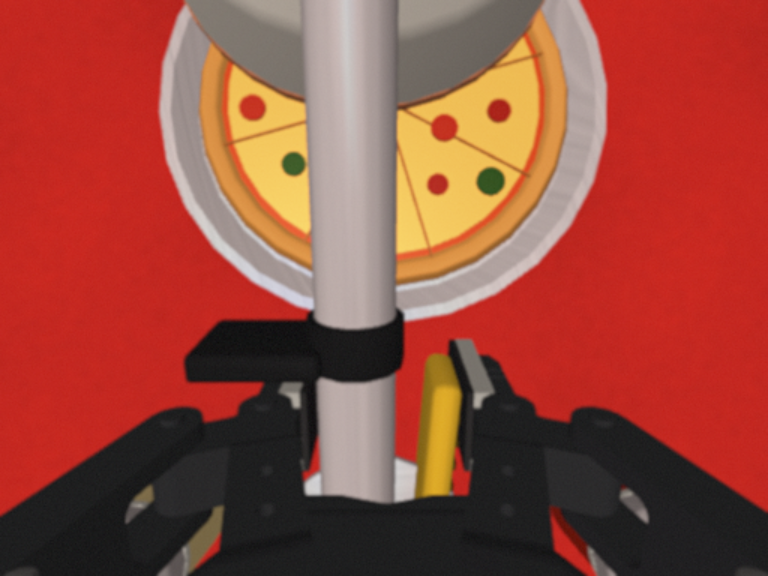

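View pics/scene10.png

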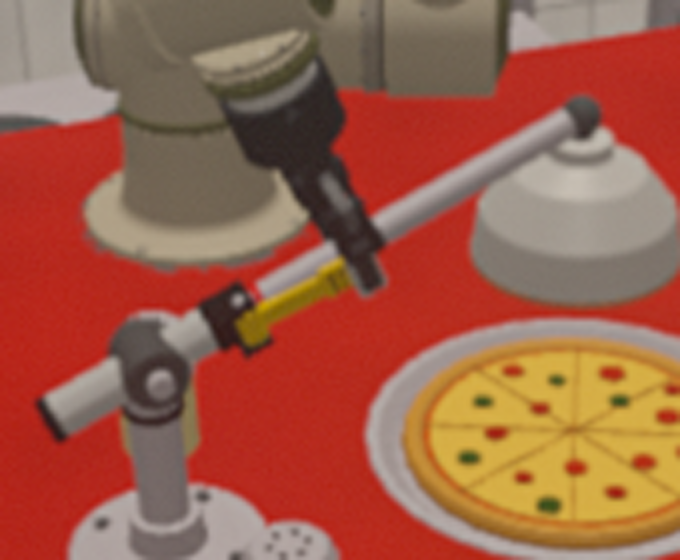

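```bash
python3 -m inch '[[3.6,0,-0.05,0,0,0,0],[3.4,0,-0.05,0,0,0,0],[3.2,0,0,0,0,0,0],[2.8,0,0,0,0,0,0],[2.4,0,0,0,0,0,0],[2.4,0,0,0,0,0,0],[2.4,0,0,0,0,0,0],[2.4,0,0,0,0,0,0]]'; python3 rel.py 75 -4 -37;python3 look.py 11
python3 - <<'E'
from h import *
A=cv2.imread("pics/top0.png");t=bot.grab_frame("top");sc=bot.grab_frame("scene")
S0=cv2.imread("pics/scene0.png")
for n,a,b,(x,y) in(("top",A,t["frame"][:,:,::-1],(207,209)),("scene",S0,sc["frame"][:,:,::-1],(284,135))):
    T=a[y-9:y+9,x-9:x+9]
    m=cv2.matchTemplate(cv2.resize(b[y-30:y+30,x-40:x+40],None,fx=10,fy=10,interpolation=2),cv2.resize(T,None,fx=10,fy=10,interpolation=2),5)
    _,v,_,l=cv2.minMaxLoc(m);print(n,v,l[0]/10-31,l[1]/10-21)
E
```

```text
clock: 13.9
ee_pos: [505.3, 18.2, 174.2]
eef_rot: [[-0.067, 0.997, -0.027], [0.937, 0.072, 0.34], [0.342, -0.003, -0.94]]
wrist_force: [-18.5, -9.3, 22.7]
width: 28.8
grasp d,lat,up [ 75.9  -1.8 -35.4] w 28.8 t 13.9
shift cm in current axes [-0.09  0.23  0.16]  in target axes [-0.09  0.23  0.16] rot [-0.003  0.     0.001] j [-0.38  0.34  1.58  0.32  1.4  -0.53] F [  0.3 -19.1 -24.1]
top 0.9911978840827942 -13.0 0.6999999999999993
scene 0.9969968795776367 11.0 -6.199999999999999
```

View pics/wrist11.png

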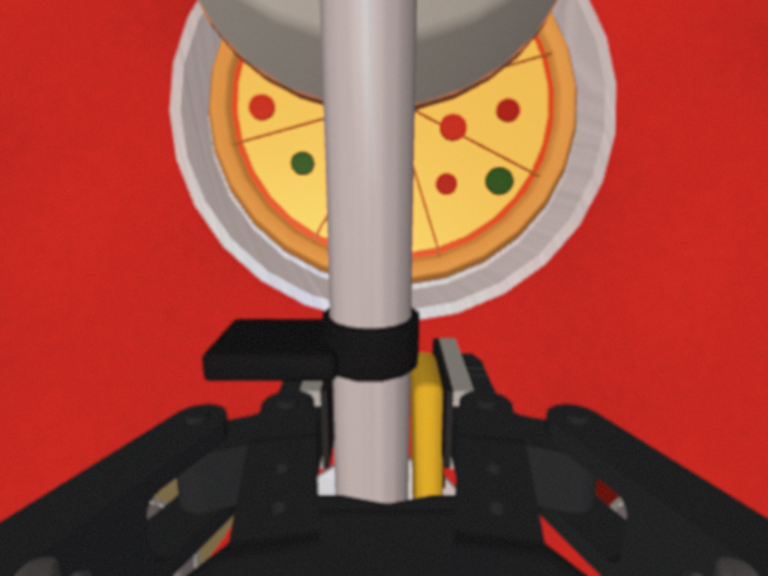

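View pics/scene11.png

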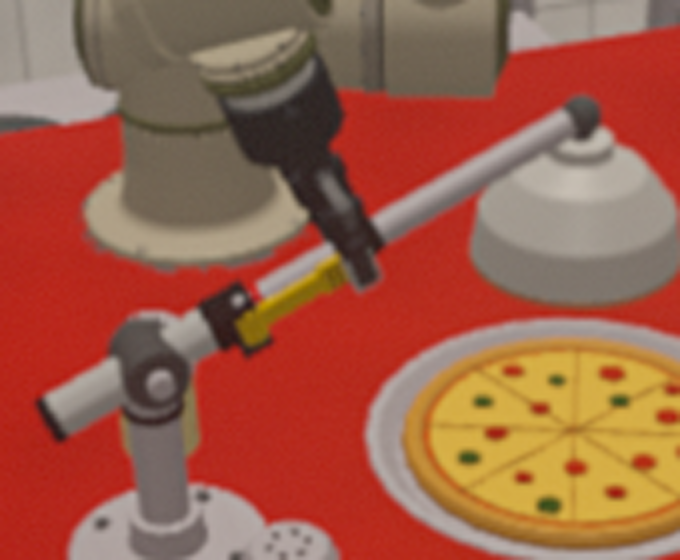

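Boom is at about 37.3 mm and the grip is loaded, but the opening reads 28.8 mm where I expected 33 mm. I'll check the lever angle by projecting candidate angles.

Run:
```python
from h import *
q=np.load("q.npy");w=bot.grab_frame("wrist");sc=bot.grab_frame("scene")
cv2.imwrite("pics/b3.png",cv2.resize(w["frame"][215:340,190:330,::-1],None,fx=4.6,fy=4.6,interpolation=2))
cv2.imwrite("pics/b4.png",cv2.resize(sc["frame"][145:195,195:255,::-1],None,fx=12,fy=12,interpolation=2))
pw=lambda p:((proj(w,toW(q,p))-[190,215])*4.6).round(0);ps=lambda p:((proj(sc,toW(q,p))-[195,145])*12).round(0)
print("tube",[pw(axis(d,l)) for d in(40,60,80) for l in(11,-11)])
for a in(0,.05,.1):
    L=lambda r,o,u:axis(-10+r*np.cos(a)-o*np.sin(a),-18-r*np.sin(a)-o*np.cos(a),u)
    print(a,"end in/out top",pw(L(96,-4,12)),pw(L(96,4,12)),"start of pad",pw(L(56,-4,12)),pw(L(56,4,12)),"sc end out top/bot",ps(L(96,4,12)),ps(L(96,4,-12)),"56",ps(L(56,4,12)),ps(L(56,4,-12)))
```

```text
tube [array([170., 551.]), array([393., 551.]), array([165., 374.]), array([396., 374.]), array([159., 183.]), array([400., 183.])]
0 end in/out top [445. 186.] [542. 187.] start of pad [435. 592.] [524. 592.] sc end out top/bot [548. 197.] [583. 273.] 56 [399. 283.] [436. 358.]
0.05 end in/out top [504. 186.] [600. 190.] start of pad [466. 591.] [555. 595.] sc end out top/bot [555. 207.] [590. 283.] 56 [402. 289.] [439. 365.]
0.1 end in/out top [562. 188.] [658. 197.] start of pad [497. 591.] [586. 599.] sc end out top/bot [560. 218.] [595. 294.] 56 [405. 296.] [442. 371.]
```

View pics/b3.png

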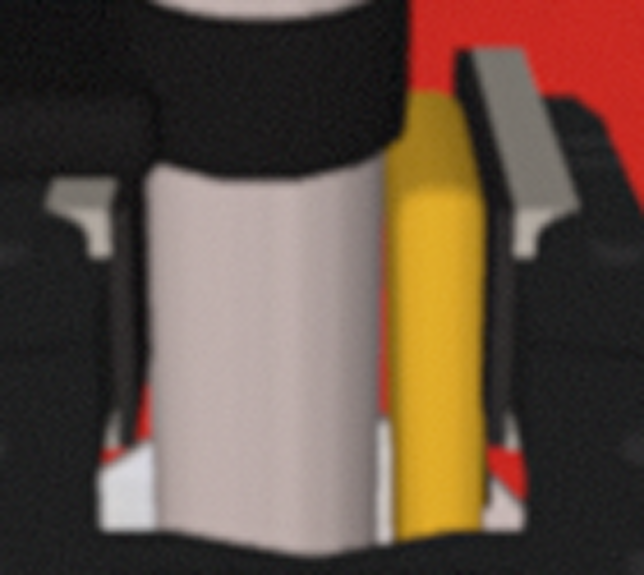

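View pics/b4.png

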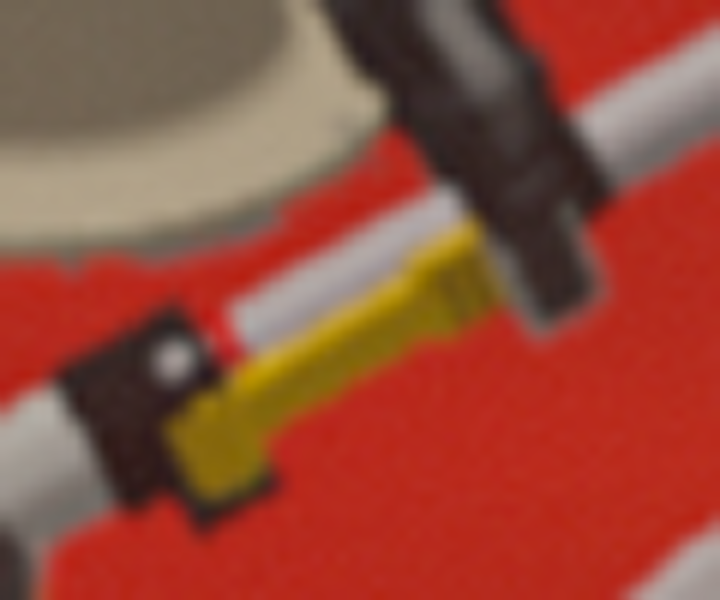

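Measured angle is at or slightly past zero, so the lever is pressed onto its stop, which explains the smaller opening. The red band shows clear at the lip, at (225,340) in the last crop. I'll hold one more call, check stillness and the other objects, then hand in.

```bash
python3 -m inch '[[2.4,0,0,0,0,0,0],[2.4,0,0,0,0,0,0],[2.4,0,0,0,0,0,0],[2.4,0,0,0,0,0,0],[2.4,0,0,0,0,0,0],[2.4,0,0,0,0,0,0],[2.4,0,0,0,0,0,0],[2.4,0,0,0,0,0,0]]'; python3 rel.py 75 -4 -37
python3 - <<'E'
from h import *
A=cv2.imread("pics/top0.png");t=bot.grab_frame("top")["frame"][:,:,::-1];S0=cv2.imread("pics/scene0.png");s=bot.grab_frame("scene")["frame"][:,:,::-1]
def sh(a,b,x,y,h=9):
    T=a[y-h:y+h,x-h:x+h];S=b[y-h-20:y+h+20,x-h-20:x+h+20]
    m=cv2.matchTemplate(cv2.resize(S,None,fx=10,fy=10,interpolation=2),cv2.resize(T,None,fx=10,fy=10,interpolation=2),5);_,v,_,l=cv2.minMaxLoc(m);return round(v,3),l[0]/10-20,l[1]/10-20
print("knob",sh(A,t,207,209),sh(S0,s,284,135))
print("chilli",sh(A,t,291,157),"cheese",sh(A,t,300,249),"term",sh(A,t,366,257,16),"cutter",sh(A,t,142,223,14),"pan edge",sh(A,t,170,180,14))
E
```

```text
clock: 15.05
ee_pos: [505.3, 18.2, 174.2]
eef_rot: [[-0.067, 0.997, -0.027], [0.937, 0.072, 0.341], [0.342, -0.003, -0.94]]
wrist_force: [-18.9, -9.2, 22.6]
width: 29.3
grasp d,lat,up [ 76.   -1.8 -35.4] w 29.3 t 15.05
shift cm in current axes [-0.1   0.23  0.16]  in target axes [-0.1   0.23  0.16] rot [-0.003  0.     0.001] j [-0.38  0.34  1.58  0.32  1.4  -0.53] F [  0.3 -19.5 -23.9]
knob (0.991, -13.0, 0.6999999999999993) (0.997, 11.0, -6.199999999999999)
chilli (0.994, 0.0, 0.0) cheese (0.562, 3.5, 2.1000000000000014) term (0.998, 0.0, 0.0) cutter (0.997, 0.0, 0.0) pan edge (0.986, 0.0, 0.0)
```

```bash
python3 -c "
from plant import bot
bot.close_job()"
```

```text
the job is handed in; nothing more can be done
```

I drew the boom out by its tab to the length mark, then squeezed the yellow lever shut in the same hold. I handed in at about 15 s with the hand still gripping. No verdict was reported.

**Last checks**
- **Boom length:** knob shifts in the top and scene views give about 37 mm drawn out, against the 36 mm mark. The red band shows at the collar lip. The boom did not move between the last two looks, about a second apart.
- **Lever:** in the wrist picture it lies along the boom at about 0 rad or slightly past.
- **Grip:** the wrist force holds steady at about 19 N sideways, from the tube on the tab-side finger, and about 24 N along the tool.
- **Other objects:** the chilli shaker, card terminal, pizza cutter and pan show no shift in the top view.

**What failed or disagreed**
- The first pull passed above the tab without moving the boom. In the pictures the fingertips sit about 33 mm further back than the given TCP. I measured this in free air and went lower.
- One tilt went into the wrong turn column while high above the scene, and I corrected it.
- The final opening reads about 29 mm instead of the expected 33 mm. I take this as the fingers or lever giving under the grip.
- The cheese shaker was partly hidden by the arm in the last check, so I could not confirm it is unmoved. The hand never went down near it.

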